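# Secure the clay roller's axle with its spring clip

### The arm

A 6-joint arm with a two-finger parallel gripper is mounted at the origin on the work surface. World frame = base frame: x ahead of the robot, y to its left, z up, the work surface at z = 0. Lengths are in m, angles in rad, forces in N, time in s.
With the tool pointing down it reaches from about 0.35 to 0.85 m from the base axis. Payload 8.1 kg.
Tool frame: the origin (TCP) lies midway between the tips of the shut fingers; the grasp point (between the pads) lies robot.tcp_to_grasp behind it (robot.tcp_to_grasp is the distance from the TCP to the grasp point, in m); z points along the fingers, y is the line along which they close (so a half turn about z gives the same grasp; the last joint's range is limited). The gripper opens to 93 mm and grips with 3 to 60 N. Pads are 15 mm wide; open, the fingers measure 128 mm over their backs; the gripper's body (75 mm by 188 mm) begins 65 mm behind the grasp point.
Start: joints at [1.166, 0.13, 1.488, -0, 1.523, -0.085], TCP at [0.189, 0.57, 0.219] pointing down, gripper open.
Joint ranges: [-2.96, 2.96], [-0.89, 2.26], [0.02, 2.5], [-1.34, 4.48], [0, 2.73], [-2.66, 2.66]. Speed limits (rad/s): [2.39, 2.39, 2.79, 3.14, 3.14, 3.14].

### API

Orientations are given as [roll, pitch, yaw] about the fixed x, y, z axes, in that order (R = Rz(yaw) Ry(pitch) Rx(roll)).
In Python, from station import robot gives the robot as it stands.
- The arm moves only by the shell command python3 -m jog 'ROWS'. ROWS is JSON, a list of rows, each an object with "hand": the closure in counts, from 0 (fully open) to 255 (shut); "dp": the shift along the tool's x, y, z in mm, a list of three; "yaw": the turn about the tool's z in rad. In form: [{"hand": hand, "dp": [x, y, z], "yaw": yaw}, ...]. A call has 1 to 5 rows; each row shifts and turns the commanded pose from where the row before left it, along the tool's axes as they then stand; what a row does not reach is not made up. A row lasts 1/8 s, in which the tool goes at most 62.5 mm and 10.7 degrees, less where a joint would pass 70% of its speed; a pose out of reach is approached as far as the arm can. A call is refused whole if a number of a shift passes 62.5 or a number of a turn 0.188, either way. A call with a gripper value outside its range is refused whole. The fingers move at their own pace and stop on an object; the grip force is fixed at half the most. Time passes only in rows, so rows that do not move let the fingers close. It gives the time, the measured TCP pose, the force, the opening and the grip force at its end, in the units of the state.
- robot.sense(): the state, without advancing time (a new reading comes with each control period).
- robot.read_camera(name): name is "scene" or "top"; returns a dict with "frame" (400x640x3 uint8, blue, green, red), "fov_y" (degrees; the focal length in pixels is half the picture's height over the tangent of half this angle, whatever the lens; pixels are square), "cx", "cy" (the principal point, pixels), "R" (3x3) and "t" (3): a world point X has camera coordinates R X + t. Camera axes: x right, y down, z forward; pixel columns grow to the right and rows downward; lengths in m; the calibration is good to about 2 mm. A picture is of the moment at which its call begins. There is no depth.
- robot.finish_job(): hands the job in; it is judged then, once.
The state is a dict: "time": time; "q": joint angles; "dq": joint speeds; "tau": joint torques, N m; "eef_pos": TCP position; "ee_rot": TCP orientation; "force": force on the tool from outside, world axes, zero at the start; "ft_torque": the same for the moment, N m; "finger_gap": opening from 0.0 (shut) to 1.0 (fully open); "grip_force": force on a finger pad.
Only numpy, scipy, OpenCV 4.12 (cv2) and the standard library are available. Lean on these libraries where they do the work, as an engineer would, in place of code of your own. Each camera call takes 0.05 s, during which the arm holds its last target. There are 200 camera calls.

### The job

The axle of the clay roller has been drawn part of the way out: push its black knob in until the axle is fully home. Then take the middle-sized grey spring clip from the wooden rack, feel along the free end of the axle for the groove and press the clip down into it until it snaps fully home, and let go. Use only a firm hand's pressure (no hammering or forcing, never more than about 35 N on the roller), leave the clip sitting square on the axle, and do not disturb the other things on the table.

Things in the scene. Friction and masses are not known exactly. Their poses are not given: they have to be found in the camera images.
- press: Clay roller, fixed: wooden base 170 x 230 x 22 mm, two grey cheeks (90 mm in x, 16 mm thick, tops 92 mm above the table, inner faces at y = +-78 mm), between them a wooden roller 62 mm across on a steel axle. Origin under the base's centre, on the table. The axle runs along this body's y, 75 mm above the table; knob at the +y end, free grooved end at -y.
- bore (a point): Point on the axle's axis at the outer face of the -y cheek (y = -94 mm in the roller's frame, 75 mm up); axes as the roller's. The axle's free end sticks out here towards -y. With the axle home, the groove's middle is 19 to 47 mm outside this face: it differs from machine to machine and is not measured, so see or feel for it.
- axle (a joint): How far the axle is drawn out towards +y, m; 0 is fully home (hard stop), at most 0.046. Slides with about 5 N of friction, stays where left. The free end is steel, 22 mm across, with one groove 11 mm wide and 14 mm across at its bottom, then a 14 mm long end piece 22 mm across again; drawn out, the groove is that much nearer to or inside the cheek.
- axle_head (a point): Centre of the outer face of the black knob (44 mm across, 16 mm thick along the axle) on the +y end of the axle; with the axle home it lies 114 mm from the roller's middle. Axes as the roller's; push it towards -y.
- rack: Wooden rack fixed to the table, 80 x 150 mm (x, y), 29 mm high, origin under its centre. Three slots along its x axis at y = -45, 0 and 45 mm, each 9.5 mm wide, 64 mm long, floor 10 mm above the table. One grey clip stands in each, tab up.
- clip: Middle-sized grey plastic spring clip, 8 mm thick (its y), upright in one slot of the rack, eye 27.5 mm above the table. Origin at the centre of its eye (which ends up on the axle's axis); z up through the tab. Flat crown 28 mm wide, 7 to 15 mm above the eye; two sprung jaws reach 17 mm below the eye, 32 mm wide over all, mouth open downwards.
- clip_tab (a point): Centre of the top of that clip's grip tab, 45 mm above the eye; axes as the clip's. The tab is 16 mm wide (x), 8 mm thick (y), from 15 to 45 mm above the eye.
- spare_small: Smaller grey clip for a thinner axle (about 21 mm wide, one piece) standing in another slot; leave it there. Origin under its centre. Tab top 56 mm above the table (the right clip's: 72 mm).
- spare_large: Larger grey clip for a thicker axle (about 44 mm wide, one piece) standing in another slot; leave it there. Origin under its centre. Tab top 73 mm above the table; below the tab it has a wide round arch, where the right clip has a flat crown 28 mm wide.
- tumbler: Clear plastic tumbler, 84 mm across, 110 mm high, origin under its centre; leave it alone.
- jar: Jar, 64 mm across, 75 mm high, origin under its centre; leave it alone.
- spatula: Spatula lying on the table; leave it alone.
- brush: Brush lying on the table; leave it alone.
- dowel: Wooden modelling stick, 14 mm across, lying on the table; leave it alone.
- bowl: White bowl, 120 mm across, 50 mm high, origin under its centre; leave it alone.
- clip_mouth (a point): Middle of the clip's mouth between its jaws, 10 mm below the eye; axes as the clip's. The clip's y goes along the axle, pressed straight down. Over the 22 mm part the jaws rest with the eye about 20 mm above the axis and cannot pass; over the groove about 13 mm above it, then give way and click over with a push of about 8 to 18 N. Seated, the eye is on the axis, the crown on the groove's bottom.

How it is judged:
By the outcome, as a careful person would: the job done as asked, in the order asked, and still so for the second after the job is handed in, with the robot touching nothing.
It also fails if it takes over 72 s, if anything falls off the work surface, if the arm or the gripper's body presses on something with over 40 N, if the wrist force passes 120 N, or if a joint passes its speed limit or range.

## Working session

There is one attempt and no reset: what is moved stays moved. The work goes in short steps, Python scripts to look and compute and a shell command to move; the robot and the scene stay as the last step left them, time stands still between calls to the robot, and variables do not carry over. Pictures are saved under pics/ and viewed, at most 10 in all, crops included, and the job is handed in when it is done.

```bash
mkdir -p pics
cat > h.py <<'E'
import numpy as np,cv2,pickle
from station import robot
def snap(n,tag):
    c=robot.read_camera(n); pickle.dump(c,open(f'pics/{tag}.pkl','wb')); cv2.imwrite(f'pics/{tag}.png',c['frame']); return c
def load(tag): return pickle.load(open(f'pics/{tag}.pkl','rb'))
def K(c):
    f=c['frame'].shape[0]/2/np.tan(np.radians(c['fov_y'])/2); return f,c['cx'],c['cy']
def proj(c,X):
    f,cx,cy=K(c); p=np.array(c['R'])@np.array(X,float)+np.array(c['t']).ravel(); return np.round([f*p[0]/p[2]+cx,f*p[1]/p[2]+cy],1)
def at(c,u,v,z):
    f,cx,cy=K(c); R=np.array(c['R']); t=np.array(c['t']).ravel(); d=R.T@[(u-cx)/f,(v-cy)/f,1]; o=-R.T@t
    return np.round(o+d*(z-o[2])/d[2],4)
def crop(c,u0,v0,u1,v1,s,tag):
    cv2.imwrite(f'pics/{tag}.png',cv2.resize(c['frame'][v0:v1,u0:u1],None,fx=s,fy=s,interpolation=cv2.INTER_CUBIC))
E
python3 - <<'E'
from h import *
for n in('scene','top'):
    c=snap(n,n+'0'); print(n,c['fov_y'],c['cx'],c['cy'],-np.array(c['R']).T@np.array(c['t']).ravel())
s=robot.sense(); print(s, robot.tcp_to_grasp)
a=load('scene0')['frame'];b=load('top0')['frame']
E
```

```text
scene 46.521333367048946 324.465214158834 206.4384454615429 [ 1.53329683 -0.58634386  0.79788299]
top 46.80846873985229 321.55535611717966 196.88163088889954 [0.30623282 0.00516176 1.54264349]
{'time': 0.1, 'q': array([ 1.16564597e+00,  1.31071022e-01,  1.48921010e+00,  8.39945059e-06,
        1.52300705e+00, -8.53748779e-02]), 'dq': array([ 0.00014274,  0.00011313, -0.004102  , -0.00113021,  0.00072329,
        0.00109131]), 'tau': array([ 6.15537720e-04, -5.61342716e+01, -4.93094480e+01,  7.70336506e-02,
        2.91993778e-02, -5.52738049e-05]), 'eef_pos': array([0.18836236, 0.56910402, 0.21767927]), 'ee_rot': array([-3.13990403e+00, -1.52937392e-04,  2.82181664e+00]), 'force': array([-0.22244636, -0.25973184, -0.16579418]), 'ft_torque': array([-0.00452547, -0.02331067,  0.02082197]), 'grip_force': 0.0, 'finger_gap': 0.9999107611833001} 0.0188
```

View pics/top0.png

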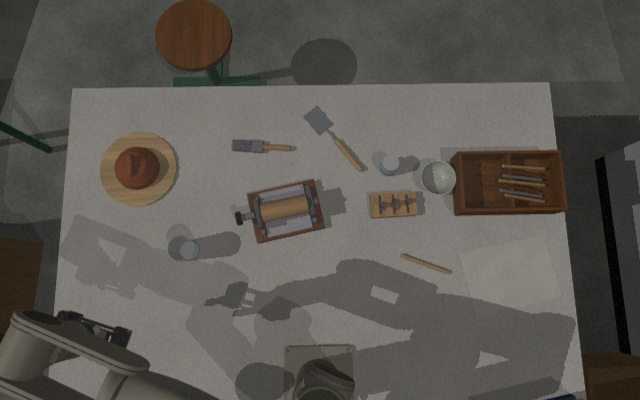

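View pics/scene0.png

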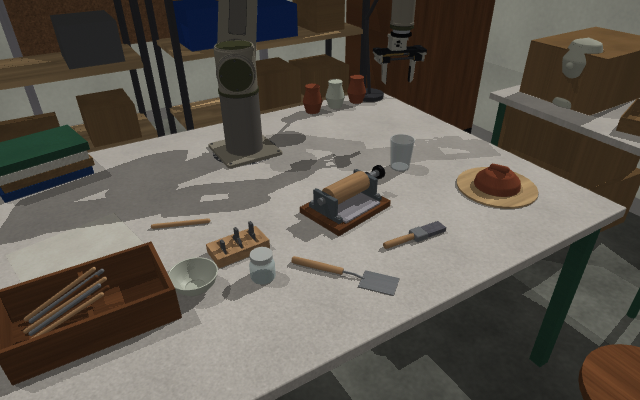

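The top view (up = +x, left = +y) shows the roller at about (286,211) with its knob at (241,217), and the rack at (393,204). The scene view shows the knob at (378,172) and the clips at (222..252,240). Next I'll enlarge these.

Run:
```python
from h import *
c=load('top0'); a=cv2.resize(c['frame'][165:255,225:345],None,fx=6.6,fy=6.6,interpolation=cv2.INTER_CUBIC)
crop(c,225,170,425,250,4,'ctop')
c=load('scene0'); crop(c,200,150,400,270,4,'cscene')
```

```text
(no output)
```

View pics/ctop.png

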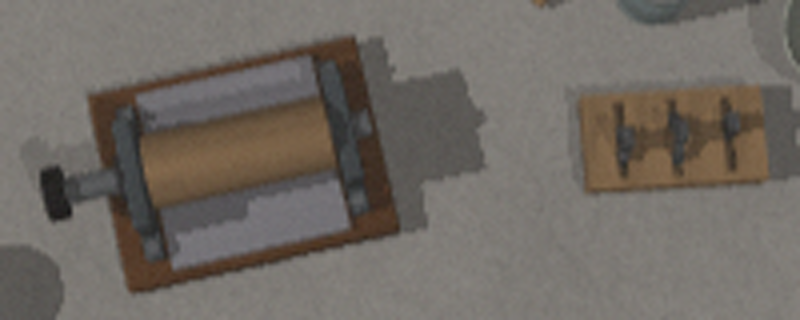

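View pics/cscene.png

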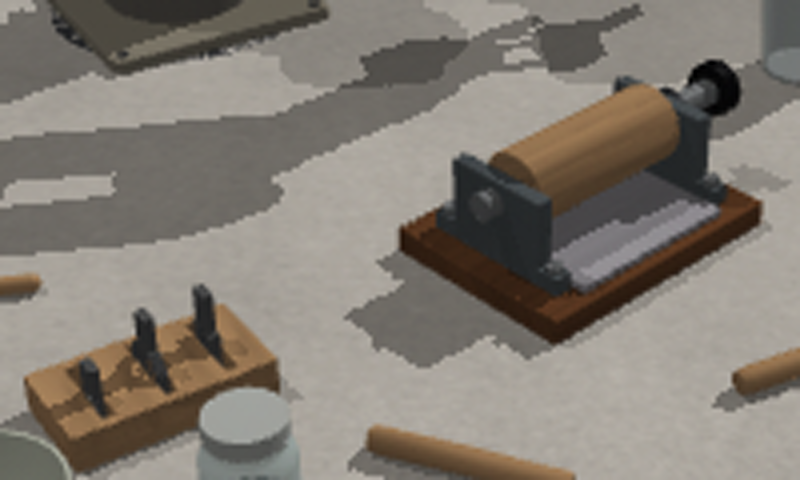

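```bash
cat > fit.py <<'E'
from h import *
from scipy.optimize import least_squares
t=load('top0'); s=load('scene0')
def T(x,y): return (225+x/4,170+y/4)
def S(x,y): return (200+x/4,150+y/4)
def fit(obs,g):
    def w(p,X): 
        a,b=np.cos(p[2]),np.sin(p[2]); return [p[0]+a*X[0]-b*X[1],p[1]+b*X[0]+a*X[1],X[2]]
    r=lambda p: np.concatenate([proj(c,w(p,X))-np.array(uv) for c,X,uv in obs])
    o=least_squares(r,g); print(o.x, np.round(r(o.x),1)); return o.x,lambda X:w(o.x,X)
h=.022
press,pw=fit([(t,(.085,.115,h),T(90,95)),(t,(.085,-.115,h),T(355,37)),(t,(-.085,-.115,h),T(398,232)),(t,(-.085,.115,h),T(132,291)),
 (s,(.085,-.115,h),S(556,322)),(s,(.085,.115,h),S(761,207)),(s,(-.085,-.115,h),S(401,232))],[.46,.1,.2])
h=.029
rack,rw=fit([(t,(.04,.075,h),T(580,96)),(t,(.04,-.075,h),T(763,86)),(t,(-.04,-.075,h),T(768,182)),(t,(-.04,.075,h),T(588,190)),
 (s,(.04,-.075,h),S(74,440)),(s,(.04,.075,h),S(278,360)),(s,(-.04,-.075,h),S(27,380)),(s,(-.04,.075,h),S(215,306))],[.46,-.2,0])
E
python3 - <<'E'
from fit import *
for d in (0,.02,.03,.046): print(d,'knob',(proj(t,pw((0,.114+d,.075)))-[225,170])*4,(proj(s,pw((0,.114+d,.075)))-[200,150])*4)
print('bore',pw((0,-.094,.075)),(proj(s,pw((0,-.094,.075)))-[200,150])*4,'cheek top',(proj(s,pw((.045,-.094,.092)))-[200,150])*4,(proj(s,pw((-.045,-.094,.092)))-[200,150])*4)
for y in(-.045,0,.045):
  print(y,rw((0,y,.0725)),(proj(t,rw((0,y,.0725)))-[225,170])*4,(proj(s,rw((0,y,.0725)))-[200,150])*4)
c=load('top0'); a=cv2.resize(c['frame'][185:222,365:420],None,fx=10,fy=10,interpolation=cv2.INTER_CUBIC)
b=cv2.resize(s['frame'][215:270,203:273],None,fx=10.8,fy=10.8,interpolation=cv2.INTER_CUBIC)
b=cv2.resize(b,(450,354)) if 0 else b
cv2.imwrite('pics/rk.png',np.clip(b.astype(float)*1.6,0,255).astype('uint8'))
E
```

```text
[0.46 0.1  0.2 ] [ -1.9  25.1  -0.4  24.8   0.1  26.   -2.5  26.8 -16.3 -15.4 -15.6 -14.2
 -14.1 -14.8]
[ 0.46 -0.2   0.  ] [-17.1  28.7 -17.6  30.3 -17.6  30.6 -18.3  29.5   6.2 -28.3   3.7 -24.4
   7.7 -27.2   7.6 -23.6]
0 knob [ 94. 290.] [623.6  56.4]
0.02 knob [ 69.2 295.6] [640.4  48.4]
0.03 knob [ 56.8 298. ] [648.8  44.4]
0.046 knob [ 36.8 302.8] [661.6  38.4]
bore [np.float64(0.47867491709473575), np.float64(0.007873741682923291), 0.075] [434. 146.] cheek top [474.  148.8] [394.4 104.8]
-0.045 [np.float64(0.46), np.float64(-0.245), 0.0725] [667.6 250.8] [110.4 235.2]
0 [np.float64(0.46), np.float64(-0.2), 0.0725] [611.2 251.6] [169.6 216.8]
0.045 [np.float64(0.46), np.float64(-0.15500000000000003), 0.0725] [555.2 252.8] [227.2 198.8]
```

View pics/rk.png

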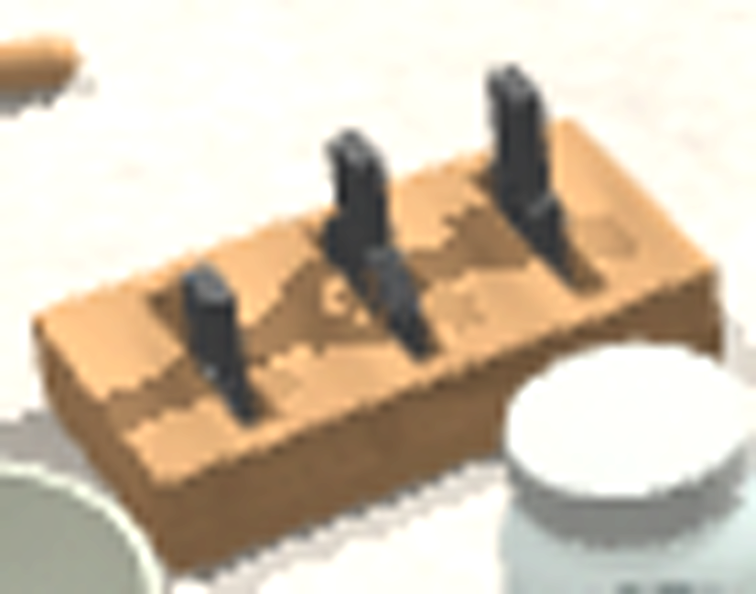

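The enlarged crop shows three clips. The short one is in the -y slot, and a wide sloping arch (the large clip) is in the centre slot. The narrow flat-crowned one, with its tab top at crop (510,72), is in the +y slot and is my target. The fit didn't move because proj rounds its output, so I'll fix that.

```bash
sed -i 's/return np.round(\[f\*p\[0\]\/p\[2\]+cx,f\*p\[1\]\/p\[2\]+cy\],1)/return np.array([f*p[0]\/p[2]+cx,f*p[1]\/p[2]+cy])/' h.py
python3 - <<'E'
from fit import *
np.set_printoptions(suppress=True,precision=4)
for d in (0,.02,.03,.04,.046): print(d,'knob',(proj(t,pw((0,.114+d,.075)))-[225,170])*4,(proj(s,pw((0,.114+d,.075)))-[200,150])*4, np.array(pw((0,.114+d,.075))))
print('bore',np.array(pw((0,-.094,.075))),(proj(s,pw((0,-.094,.075)))-[200,150])*4,'cheek top',(proj(s,pw((.045,-.094,.092)))-[200,150])*4,(proj(s,pw((-.045,-.094,.092)))-[200,150])*4)
for y in(-.045,0,.045):
  print(y,np.array(rw((0,y,.0725))),(proj(s,rw((0,y,.0725)))-[203,215])*10.8)
for nm,u,v,z in(('tumbler',190,249,.0),('jar',391,160,.075),('bowl',438,178,.05)): print(nm,at(t,u,v,z))
E
```

```text
[0.54763349 0.09636993 0.20804425] [-0.7 -0.6  0.  -1.1  0.8 -1.  -1.  -0.  -0.7 -0.   0.5 -1.8 -1.6 -1.4]
[ 0.56046484 -0.26276687  0.05103785] [ 0.1 -0.3 -1.2 -0.9  0.2 -1.3  0.3 -0.2 -0.9 -0.3 -0.5 -0.7 -1.4 -1.1
  1.5 -1.3]
0 knob [ 99.7764 181.2967] [683.1611 101.7347] [0.5241 0.2079 0.075 ]
0.02 knob [ 75.1964 186.8659] [699.9621  93.0849] [0.52   0.2275 0.075 ]
0.03 knob [ 62.8924 189.6537] [708.2645  88.8106] [0.5179 0.2373 0.075 ]
0.04 knob [ 50.5791 192.4436] [716.5025  84.5693] [0.5158 0.247  0.075 ]
0.046 knob [ 43.1867 194.1185] [721.4147  82.0403] [0.5146 0.2529 0.075 ]
bore [0.567  0.0044 0.075 ] [491.3461 200.4883] cheek top [535.3701 204.9167] [448.8737 157.0531]
-0.045 [ 0.5628 -0.3077  0.0725] [181.9175 209.306 ]
0 [ 0.5605 -0.2628  0.0725] [352.3629 146.3592]
0.045 [ 0.5582 -0.2178  0.0725] [517.0026  85.5566]
tumbler [0.4262 0.4155 0.    ]
jar [ 0.6992 -0.2534  0.075 ]
bowl [ 0.6415 -0.4114  0.05  ]
```

```bash
cat >> h.py <<'E'
def go(x,y,z,yaw=None):
    "shift left to a world TCP target in tool axes (mm) and tool yaw left"
    s=robot.sense(); r,p,w=s['ee_rot']
    from scipy.spatial.transform import Rotation as Ro
    R=Ro.from_euler('xyz',s['ee_rot']).as_matrix()
    d=R.T@(np.array([x,y,z])-s['eef_pos'])*1000
    dy=0 if yaw is None else -((yaw-w+np.pi)%(2*np.pi)-np.pi)
    print('dp',np.round(d,1),'yaw',round(dy,3),'pos',np.round(s['eef_pos'],4),'rot',np.round(s['ee_rot'],4),'F',np.round(s['force'],1),'t',s['time'])
E
python3 -m jog '[{"hand":255,"dp":[0,0,0],"yaw":-0.176},{"hand":255,"dp":[0,0,0],"yaw":-0.176},{"hand":255,"dp":[0,0,0],"yaw":-0.176},{"hand":255,"dp":[0,0,0],"yaw":0}]'
python3 -c "
from h import *
go(.5086,.281,.218,3.3496)"
```

```text
time: 0.6
eef_pos: [0.1885, 0.5693, 0.2181]
ee_rot: [-3.141, -0.001, -2.934]
force: [0.1, -0.8, -0.1]
finger_gap: 0.618
grip_force: 0.0
dp [-2.54e+02 -3.48e+02  2.00e-01] yaw -0.001 pos [0.1885 0.5693 0.2181] rot [-3.1408e+00 -5.0000e-04 -2.9345e+00] F [ 0.1 -0.8 -0.1] t 0.6
```

```bash
python3 -m jog '[{"hand":255,"dp":[-32,-43,0],"yaw":0},{"hand":255,"dp":[-32,-43,0],"yaw":0},{"hand":255,"dp":[-32,-43,0],"yaw":0},{"hand":255,"dp":[-32,-43,0],"yaw":0},{"hand":255,"dp":[-32,-43,0],"yaw":0}]'
python3 -m jog '[{"hand":255,"dp":[-32,-43,0],"yaw":0},{"hand":255,"dp":[-32,-44,0],"yaw":0},{"hand":255,"dp":[-30,-43,0],"yaw":0},{"hand":255,"dp":[0,0,0],"yaw":0},{"hand":255,"dp":[0,0,0],"yaw":0}]'
python3 -c "
from h import *
go(.5086,.281,.062,3.3496)"
```

```text
time: 1.23
eef_pos: [0.3906, 0.391, 0.2186]
ee_rot: [3.142, 0.0, -2.938]
force: [0.3, 1.2, -0.1]
finger_gap: 0.08
grip_force: 0.0
time: 1.85
eef_pos: [0.5081, 0.2847, 0.2183]
ee_rot: [3.141, -0.001, -2.937]
force: [1.1, 0.7, 0.1]
finger_gap: 0.006
grip_force: 0.0
dp [ 1.000e-01 -3.700e+00  1.563e+02] yaw -0.003 pos [0.5081 0.2847 0.2183] rot [ 3.1413e+00 -9.0000e-04 -2.9367e+00] F [1.1 0.7 0.1] t 1.85
```

```bash
python3 -m jog '[{"hand":255,"dp":[0,0,45],"yaw":0},{"hand":255,"dp":[0,0,45],"yaw":0},{"hand":255,"dp":[0,0,40],"yaw":0},{"hand":255,"dp":[0,0,26],"yaw":0},{"hand":255,"dp":[0,0,0],"yaw":0}]'
python3 -m jog '[{"hand":255,"dp":[0,-5,0],"yaw":0},{"hand":255,"dp":[0,-5,0],"yaw":0},{"hand":255,"dp":[0,-4,0],"yaw":0},{"hand":255,"dp":[0,0,0],"yaw":0}]'
python3 - <<'E'
from h import *
c=snap('scene','s1'); t=snap('top','t1')
a=cv2.resize(c['frame'][140:215,290:400],None,fx=5,fy=5,interpolation=cv2.INTER_CUBIC)
b=cv2.resize(t['frame'][175:240,225:335],None,fx=5,fy=5,interpolation=cv2.INTER_CUBIC)
b=b[:225]
cv2.imwrite('pics/v1.png',np.vstack([a,b]))
E
```

```text
time: 2.48
eef_pos: [0.5053, 0.2849, 0.0601]
ee_rot: [-3.141, -0.005, -2.933]
force: [-0.1, 0.2, -0.8]
finger_gap: 0.007
grip_force: 0.0
time: 2.98
eef_pos: [0.5119, 0.2706, 0.0633]
ee_rot: [3.141, 0.001, -2.934]
force: [0.5, -1.0, -0.1]
finger_gap: 0.008
grip_force: 0.0
```

View pics/v1.png

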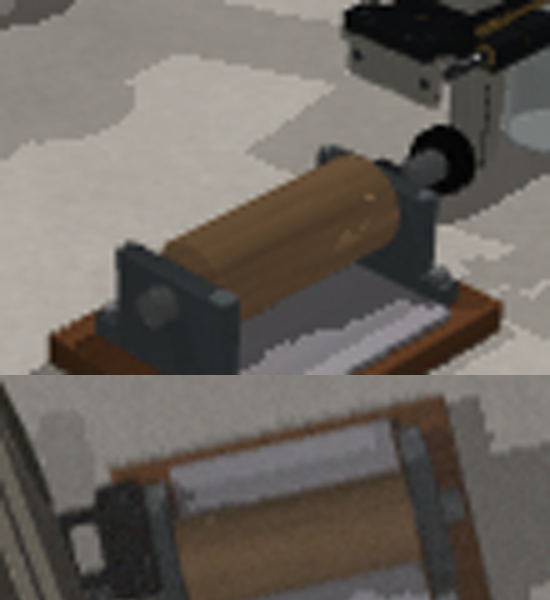

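The finger stands just outside the knob at crop (445,160) and roughly in line with it, so I'll push now.

```bash
python3 -m jog '[{"hand":255,"dp":[0,-4,0],"yaw":0},{"hand":255,"dp":[0,-5,0],"yaw":0},{"hand":255,"dp":[0,-5,0],"yaw":0}]'
python3 -m jog '[{"hand":255,"dp":[0,-5,0],"yaw":0},{"hand":255,"dp":[0,-5,0],"yaw":0},{"hand":255,"dp":[0,-5,0],"yaw":0}]'
python3 -m jog '[{"hand":255,"dp":[0,-3,0],"yaw":0},{"hand":255,"dp":[0,-3,0],"yaw":0}]'
python3 -c "
from h import *
go(.5476-.2065*.1315,.0964+.978*.1315,.062,3.3496)"
```

```text
time: 3.45
eef_pos: [0.5141, 0.2579, 0.0628]
ee_rot: [3.14, 0.0, -2.933]
force: [-0.1, 5.5, -0.1]
finger_gap: 0.004
grip_force: 2.7
time: 3.82
eef_pos: [0.5173, 0.2432, 0.0628]
ee_rot: [3.14, 0.0, -2.933]
force: [-0.5, 5.5, 0.1]
finger_gap: 0.006
grip_force: 2.7
time: 4.08
eef_pos: [0.5185, 0.2372, 0.0628]
ee_rot: [3.14, 0.0, -2.933]
force: [0.0, 6.2, 0.4]
finger_gap: 0.007
grip_force: 2.6
dp [  0.6 -12.3   0.7] yaw 0.0 pos [0.5185 0.2372 0.0628] rot [ 3.1405e+00  3.0000e-04 -2.9332e+00] F [0.  6.2 0.4] t 4.075
```

```bash
python3 -m jog '[{"hand":255,"dp":[0,-3,0],"yaw":0},{"hand":255,"dp":[0,-3,0],"yaw":0}]'
python3 -m jog '[{"hand":255,"dp":[0,-2,0],"yaw":0},{"hand":255,"dp":[0,-1.5,0],"yaw":0}]'
python3 -m jog '[{"hand":255,"dp":[0,-1,0],"yaw":0}]'
python3 -m jog '[{"hand":255,"dp":[0,-1,0],"yaw":0}]'
```

```text
time: 4.32
eef_pos: [0.5198, 0.2313, 0.0628]
ee_rot: [3.14, 0.0, -2.933]
force: [-0.7, 5.0, 0.3]
finger_gap: 0.003
grip_force: 2.6
time: 4.58
eef_pos: [0.5206, 0.2278, 0.0628]
ee_rot: [3.141, 0.0, -2.933]
force: [-0.4, 4.6, 1.3]
finger_gap: 0.002
grip_force: 2.6
time: 4.7
eef_pos: [0.5208, 0.2268, 0.0628]
ee_rot: [3.141, 0.0, -2.933]
force: [-0.3, 4.8, 0.5]
finger_gap: 0.005
grip_force: 2.5
time: 4.82
eef_pos: [0.5209, 0.2263, 0.0628]
ee_rot: [3.14, 0.0, -2.933]
force: [-1.8, 9.2, 0.7]
finger_gap: 0.007
grip_force: 5.0
```

```bash
python3 -m jog '[{"hand":255,"dp":[0,-0.8,0],"yaw":0}]'
python3 -m jog '[{"hand":255,"dp":[0,-0.8,0],"yaw":0},{"hand":255,"dp":[0,0,0],"yaw":0}]'
```

```text
time: 4.95
eef_pos: [0.5209, 0.2263, 0.0628]
ee_rot: [3.139, 0.001, -2.933]
force: [-1.7, 13.3, 0.6]
finger_gap: 0.005
grip_force: 6.6
time: 5.2
eef_pos: [0.5209, 0.2263, 0.0628]
ee_rot: [3.138, 0.001, -2.933]
force: [-1.2, 14.9, -0.1]
finger_gap: 0.001
grip_force: 7.2
```

Hard stop: the force rises to 15 N with no more travel, and the axle coordinate of 0.1326 matches home. I'll retreat and move to the rack.

```bash
python3 -m jog '[{"hand":255,"dp":[0,10,0],"yaw":0},{"hand":255,"dp":[0,15,0],"yaw":0},{"hand":255,"dp":[0,0,-50],"yaw":0},{"hand":255,"dp":[0,0,-55],"yaw":0},{"hand":255,"dp":[0,0,-50],"yaw":0}]'
python3 -c "
from h import *
go(.5582,-.2178,.20,3.1926)"
```

```text
time: 5.82
eef_pos: [0.5159, 0.2486, 0.2195]
ee_rot: [-3.141, 0.0, -2.933]
force: [0.2, -0.5, -0.4]
finger_gap: 0.006
grip_force: 0.0
dp [  55.1 -465.1   19.7] yaw 0.157 pos [0.5159 0.2486 0.2195] rot [-3.1411e+00  3.0000e-04 -2.9332e+00] F [ 0.2 -0.5 -0.4] t 5.825
```

```bash
python3 -m jog '[{"hand":255,"dp":[6,-52,0],"yaw":0},{"hand":255,"dp":[6,-52,0],"yaw":0},{"hand":255,"dp":[6,-52,0],"yaw":0},{"hand":255,"dp":[6,-52,0],"yaw":0},{"hand":255,"dp":[6,-52,0],"yaw":0}]'
python3 -m jog '[{"hand":173,"dp":[6,-52,0],"yaw":0},{"hand":173,"dp":[6,-52,0],"yaw":0},{"hand":173,"dp":[6,-52,0],"yaw":0},{"hand":173,"dp":[6,-49,0],"yaw":0},{"hand":173,"dp":[0,0,0],"yaw":0.157}]'
python3 -m jog '[{"hand":173,"dp":[0,0,0],"yaw":0},{"hand":173,"dp":[0,0,0],"yaw":0}]'
python3 - <<'E'
from h import *
go(.5582,-.2178,.12,3.1926)
c=snap('scene','s2'); t=snap('top','t2')
a=cv2.resize(c['frame'][165:250,200:350],None,fx=5.2,fy=5.2,interpolation=cv2.INTER_CUBIC)[:, :780]
b=np.clip(a*1.4,0,255).astype('uint8')
cv2.imwrite('pics/v2.png',b)
E
```

```text
time: 6.45
eef_pos: [0.5404, -0.0137, 0.2177]
ee_rot: [-3.141, -0.0, -2.933]
force: [0.4, -0.9, -0.2]
finger_gap: 0.003
grip_force: 0.0
time: 7.08
eef_pos: [0.559, -0.2212, 0.2171]
ee_rot: [-3.141, -0.001, -3.097]
force: [1.0, 1.1, 0.1]
finger_gap: 0.322
grip_force: 0.0
time: 7.32
eef_pos: [0.5595, -0.2172, 0.2175]
ee_rot: [3.142, -0.0, -3.086]
force: [-0.1, 0.6, -0.4]
finger_gap: 0.322
grip_force: 0.0
dp [ 1.3 -0.6 97.5] yaw 0.004 pos [ 0.5595 -0.2172  0.2175] rot [ 3.1416e+00 -3.0000e-04 -3.0864e+00] F [-0.1  0.6 -0.4] t 7.325
```

View pics/v2.png

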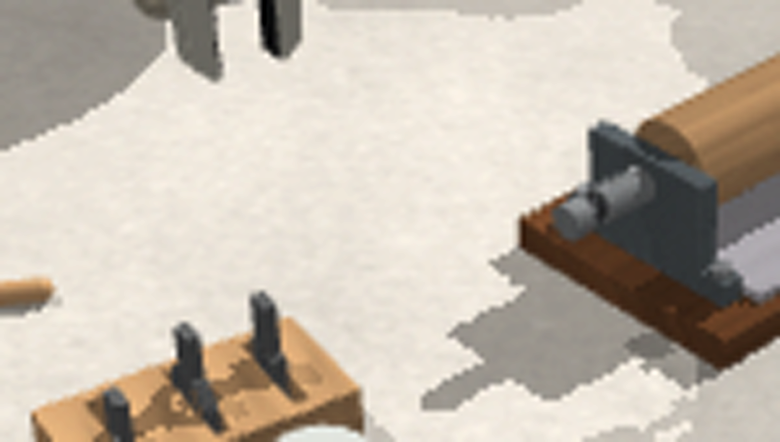

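```bash
python3 - <<'E' | tail -14
from fit import *
np.set_printoptions(suppress=True,precision=4)
c=load('s2'); k=lambda q:(q-[200,165])*5.2
for p in(0,.02,.025,.03,.035,.04,.045,.05,.055,.06): print(p,k(proj(c,pw((0,-.094-p,.075)))))
print('tab',at(c,200+264/5.2,165+296/5.2,.0725))
s_=robot.sense(); p=s_['eef_pos']; print('tcp pix scene',k(proj(c,p)), 'gap pts',k(proj(c,p+[0,.015,0])),k(proj(c,p-[0,.015,0])))
f=load('t2')['frame']
a=cv2.resize(f[183:225,300:370],None,fx=8,fy=8,interpolation=cv2.INTER_CUBIC); b=cv2.resize(f[180:222,365:425],None,fx=8,fy=8,interpolation=cv2.INTER_CUBIC)[:, :480]
cv2.imwrite('pics/v3.png',np.clip(np.hstack([a[:, :310],b])*1.8,0,255).astype('uint8'))
E
```

```text
[ 0.56046484 -0.26276687  0.05103785] [ 0.1 -0.3 -1.2 -0.9  0.2 -1.3  0.3 -0.2 -0.9 -0.3 -0.5 -0.7 -1.4 -1.1
  1.5 -1.3]
0 [638.7499 182.6348]
0.02 [612.4082 196.1965]
0.025 [605.7514 199.6237]
0.03 [599.0657 203.0657]
0.035 [592.3509 206.5228]
0.04 [585.6067 209.9949]
0.045 [578.8331 213.4822]
0.05 [572.0298 216.9848]
0.055 [565.1966 220.5028]
0.06 [558.3334 224.0362]
tab [ 0.5537 -0.2161  0.0725]
tcp pix scene [240.3127  57.7343] gap pts [268.734   49.6581] [211.5707  65.9015]
```

```bash
python3 -m jog '[{"hand":173,"dp":[3.5,0,40],"yaw":0},{"hand":173,"dp":[0,0,45],"yaw":0},{"hand":173,"dp":[0,0,40],"yaw":0},{"hand":173,"dp":[0,0,25],"yaw":0},{"hand":173,"dp":[0,0,0],"yaw":0}]'
python3 -m jog '[{"hand":173,"dp":[0,0,16],"yaw":0},{"hand":215,"dp":[0,0,0],"yaw":0},{"hand":215,"dp":[0,0,0],"yaw":0}]'
python3 - <<'E'
from h import *
go(.556,-.217,.0515,3.1926)
c=snap('scene','s3'); t=snap('top','t3')
a=cv2.resize(c['frame'][195:255,215:285],None,fx=8,fy=8,interpolation=cv2.INTER_CUBIC)
cv2.imwrite('pics/v3.png',np.clip(a*1.5,0,255).astype('uint8'))
E
```

```text
time: 8.05
eef_pos: [0.5541, -0.2165, 0.0652]
ee_rot: [3.139, -0.004, -3.088]
force: [-0.3, -0.5, -0.1]
finger_gap: 0.322
grip_force: 0.0
time: 8.43
eef_pos: [0.5564, -0.2183, 0.0525]
ee_rot: [-3.141, 0.001, -3.09]
force: [0.7, -0.2, -0.1]
finger_gap: 0.17
grip_force: 0.0
dp [0.3 1.3 1. ] yaw 0.0 pos [ 0.5564 -0.2183  0.0525] rot [-3.1410e+00  1.0000e-03 -3.0902e+00] F [ 0.7 -0.2 -0.1] t 8.425
```

View pics/v3.png

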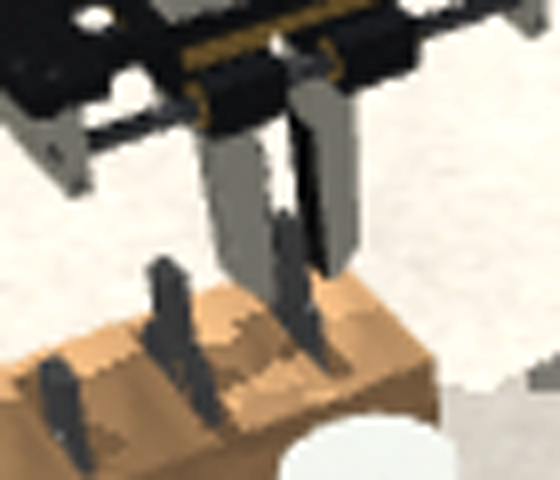

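The tab (crop (288,215) to (300,300)) stands between the two fingers, so I'll close gradually and watch the side force.

```bash
python3 -m jog '[{"hand":225,"dp":[0,1,0],"yaw":0},{"hand":225,"dp":[0,0,0],"yaw":0}]'
python3 -m jog '[{"hand":232,"dp":[0,0,0],"yaw":0},{"hand":232,"dp":[0,0,0],"yaw":0}]'
```

```text
time: 8.78
eef_pos: [0.556, -0.217, 0.0519]
ee_rot: [-3.141, 0.0, -3.09]
force: [-0.0, 0.2, -0.1]
finger_gap: 0.118
grip_force: 0.0
time: 9.02
eef_pos: [0.5558, -0.2171, 0.0516]
ee_rot: [-3.142, -0.0, -3.09]
force: [0.4, -0.3, -0.1]
finger_gap: 0.09
grip_force: 0.0
```

```bash
python3 -m jog '[{"hand":255,"dp":[0,0,0],"yaw":0},{"hand":255,"dp":[0,0,0],"yaw":0},{"hand":255,"dp":[0,0,0],"yaw":0}]'
python3 -m jog '[{"hand":255,"dp":[0,0,-15],"yaw":0},{"hand":255,"dp":[0,0,-25],"yaw":0},{"hand":255,"dp":[0,0,-40],"yaw":0},{"hand":255,"dp":[0,0,-40],"yaw":0},{"hand":255,"dp":[0,0,0],"yaw":0}]'
python3 - <<'E'
from h import *
from fit import pw
X=pw((0,-.094-.024,0)); print(X)
go(X[0],X[1],.075+.035+.024,3.3496)
c=snap('scene','s4'); t=snap('top','t4')
print(proj(c,robot.sense()['eef_pos']))
u,v=proj(c,robot.sense()['eef_pos']).astype(int); print(u,v)
a=cv2.resize(c['frame'][v-25:v+35,u-35:u+35],None,fx=8,fy=8,interpolation=cv2.INTER_CUBIC)
cv2.imwrite('pics/v4.png',np.clip(a*1.5,0,255).astype('uint8'))
E
```

```text
time: 9.4
eef_pos: [0.5558, -0.2171, 0.0516]
ee_rot: [3.142, -0.0, -3.09]
force: [-0.0, 0.1, 0.9]
finger_gap: 0.084
grip_force: 30.0
time: 10.02
eef_pos: [0.5585, -0.2184, 0.1776]
ee_rot: [-3.137, 0.008, -3.09]
force: [0.0, 0.3, 0.0]
finger_gap: 0.082
grip_force: 30.0
[0.54763349 0.09636993 0.20804425] [-0.7 -0.6  0.  -1.1  0.8 -1.  -1.  -0.  -0.7 -0.   0.5 -1.8 -1.6 -1.4]
[ 0.56046484 -0.26276687  0.05103785] [ 0.1 -0.3 -1.2 -0.9  0.2 -1.3  0.3 -0.2 -0.9 -0.3 -0.5 -0.7 -1.4 -1.1
  1.5 -1.3]
[np.float64(0.5720060058405293), np.float64(-0.019085603442198965), 0]
dp [-23.3 198.5  43. ] yaw -0.157 pos [ 0.5585 -0.2184  0.1776] rot [-3.1372  0.0078 -3.0903] F [0.  0.3 0. ] t 10.025
[247.28165212 190.75937783]
247 190
```

View pics/v4.png

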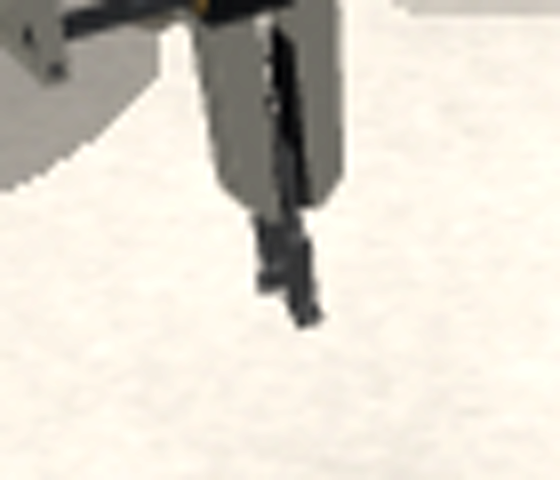

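The clip is held upright with both jaw tips visible at crop (272,285) and (308,318), mouth down. I'll work out its x offset from the TCP.

Run:
```python
from h import *
c=load('s4')
for u,v in((272,285),(308,318),(290,302)): print(at(c,212+u/8,165+v/8,.137))
for dx in(-.014,0,.014): print(dx,(proj(c,[.5575+dx,-.2178,.137])-[212,165])*8)
```

```text
[ 0.5446 -0.2194  0.137 ]
[ 0.5692 -0.2176  0.137 ]
[ 0.5573 -0.2186  0.137 ]
-0.014 [275.1463105  282.05975311]
0 [292.55994227 301.58055567]
0.014 [310.26041076 321.4229042 ]
```

```bash
python3 -m jog '[{"hand":255,"dp":[-6,40,0],"yaw":-0.157},{"hand":255,"dp":[0,0,0],"yaw":0}]'
python3 - <<'E' | tail -1
from h import *
from fit import pw
X=pw((0,-.094-.019,0))
go(X[0],X[1],.075+.024+.030,3.3496)
E
```

```text
time: 10.38
eef_pos: [0.559, -0.1744, 0.1699]
ee_rot: [3.139, -0.002, -2.93]
force: [0.5, 0.2, -0.4]
finger_gap: 0.084
grip_force: 30.0
dp [-45.5 154.   41.2] yaw 0.004 pos [ 0.559  -0.1744  0.1699] rot [ 3.1392e+00 -2.2000e-03 -2.9298e+00] F [ 0.5  0.2 -0.4] t 10.375
```

```bash
python3 -m jog '[{"hand":255,"dp":[-15,51,0],"yaw":0},{"hand":255,"dp":[-15,51,0],"yaw":0},{"hand":255,"dp":[-15,51,0],"yaw":0},{"hand":255,"dp":[0,0,0],"yaw":0},{"hand":255,"dp":[0,0,0],"yaw":0}]'
python3 - <<'E' | tail -1
from h import *
from fit import pw
X=pw((0,-.094-.019,0))
go(X[0],X[1],.075+.024+.025,3.3496)
E
```

```text
time: 11.0
eef_pos: [0.5717, -0.0184, 0.1708]
ee_rot: [-3.141, -0.002, -2.934]
force: [-0.4, -0.3, -0.1]
finger_gap: 0.082
grip_force: 30.0
dp [-0.2  4.3 46.8] yaw -0.0 pos [ 0.5717 -0.0184  0.1708] rot [-3.1414e+00 -1.6000e-03 -2.9336e+00] F [-0.4 -0.3 -0.1] t 11.0
```

```bash
python3 -m jog '[{"hand":255,"dp":[0,4,20],"yaw":0},{"hand":255,"dp":[0,0,20],"yaw":0},{"hand":255,"dp":[0,0,5],"yaw":0},{"hand":255,"dp":[0,0,0],"yaw":0}]'
python3 -m jog '[{"hand":255,"dp":[0,0,2],"yaw":0}]'
python3 -m jog '[{"hand":255,"dp":[0,0,1.5],"yaw":0}]'
python3 -m jog '[{"hand":255,"dp":[0,0,1.5],"yaw":0}]'
```

```text
time: 11.5
eef_pos: [0.5707, -0.0142, 0.1256]
ee_rot: [3.141, -0.002, -2.934]
force: [0.0, -0.1, 0.3]
finger_gap: 0.079
grip_force: 30.0
time: 11.62
eef_pos: [0.5718, -0.0141, 0.1252]
ee_rot: [-3.141, 0.001, -2.934]
force: [-0.7, -0.5, -0.8]
finger_gap: 0.083
grip_force: 30.0
time: 11.75
eef_pos: [0.5718, -0.014, 0.1236]
ee_rot: [-3.141, 0.001, -2.933]
force: [-0.8, -0.3, 0.2]
finger_gap: 0.085
grip_force: 30.0
time: 11.88
eef_pos: [0.5716, -0.0139, 0.1219]
ee_rot: [-3.141, 0.001, -2.933]
force: [-0.1, -0.1, -0.7]
finger_gap: 0.082
grip_force: 30.0
```

```bash
python3 -m jog '[{"hand":255,"dp":[0,0,1.5],"yaw":0}]'
python3 -m jog '[{"hand":255,"dp":[0,0,1],"yaw":0}]'
python3 -m jog '[{"hand":255,"dp":[0,0,1],"yaw":0}]'
python3 -m jog '[{"hand":255,"dp":[0,0,0.7],"yaw":0}]'
```

```text
time: 12.0
eef_pos: [0.5718, -0.0138, 0.1205]
ee_rot: [-3.141, 0.001, -2.933]
force: [1.7, 0.2, 2.1]
finger_gap: 0.087
grip_force: 30.0
time: 12.12
eef_pos: [0.5721, -0.0138, 0.1197]
ee_rot: [-3.141, 0.002, -2.933]
force: [1.3, -0.2, 2.8]
finger_gap: 0.084
grip_force: 30.0
time: 12.25
eef_pos: [0.5721, -0.0139, 0.1191]
ee_rot: [-3.141, 0.002, -2.933]
force: [0.5, 0.5, 6.6]
finger_gap: 0.084
grip_force: 30.0
time: 12.38
eef_pos: [0.5723, -0.0139, 0.1187]
ee_rot: [-3.141, 0.002, -2.933]
force: [0.9, 0.1, 8.6]
finger_gap: 0.084
grip_force: 30.0
```

```bash
python3 -m jog '[{"hand":255,"dp":[-0.7,-1.5,-0.5],"yaw":0},{"hand":255,"dp":[0,-2,0],"yaw":0},{"hand":255,"dp":[0,-2,0],"yaw":0},{"hand":255,"dp":[0,-2,0],"yaw":0}]'
python3 -m jog '[{"hand":255,"dp":[0,-1,0],"yaw":0}]'
python3 -m jog '[{"hand":255,"dp":[0,-1,0],"yaw":0}]'
python3 -m jog '[{"hand":255,"dp":[0,-1,0],"yaw":0}]'
```

```text
time: 12.88
eef_pos: [0.5737, -0.0211, 0.118]
ee_rot: [3.141, 0.0, -2.933]
force: [-0.3, 2.0, 4.0]
finger_gap: 0.085
grip_force: 30.0
time: 13.0
eef_pos: [0.5739, -0.0223, 0.118]
ee_rot: [-3.141, 0.0, -2.934]
force: [0.4, 2.9, 5.1]
finger_gap: 0.081
grip_force: 30.0
time: 13.12
eef_pos: [0.5741, -0.0232, 0.118]
ee_rot: [-3.142, 0.0, -2.934]
force: [1.1, 3.0, 4.3]
finger_gap: 0.083
grip_force: 30.0
time: 13.25
eef_pos: [0.5743, -0.0241, 0.118]
ee_rot: [3.142, 0.0, -2.933]
force: [0.5, 2.9, 4.6]
finger_gap: 0.083
grip_force: 30.0
```

```bash
python3 -m jog '[{"hand":255,"dp":[0,-0.8,0],"yaw":0}]'
python3 -m jog '[{"hand":255,"dp":[0,-0.8,0],"yaw":0}]'
python3 -m jog '[{"hand":255,"dp":[0,-0.8,0],"yaw":0}]'
python3 -m jog '[{"hand":255,"dp":[0,-0.8,0],"yaw":0}]'
```

```text
time: 13.38
eef_pos: [0.5744, -0.0249, 0.1179]
ee_rot: [3.142, 0.0, -2.933]
force: [1.2, 2.6, 4.3]
finger_gap: 0.084
grip_force: 30.0
time: 13.5
eef_pos: [0.5746, -0.0256, 0.1179]
ee_rot: [3.142, 0.0, -2.933]
force: [0.1, 3.4, 4.5]
finger_gap: 0.083
grip_force: 30.0
time: 13.62
eef_pos: [0.5747, -0.0264, 0.1179]
ee_rot: [3.142, -0.0, -2.933]
force: [0.9, 3.3, 4.9]
finger_gap: 0.084
grip_force: 30.0
time: 13.75
eef_pos: [0.5749, -0.0272, 0.1179]
ee_rot: [-3.142, -0.0, -2.933]
force: [0.2, 2.7, 3.7]
finger_gap: 0.079
grip_force: 30.0
```

```bash
python3 -m jog '[{"hand":255,"dp":[0,-0.8,0],"yaw":0}]'
python3 -m jog '[{"hand":255,"dp":[0,-0.8,0.3],"yaw":0}]'
python3 -m jog '[{"hand":255,"dp":[0,-0.8,0],"yaw":0}]'
python3 -m jog '[{"hand":255,"dp":[0,-0.8,0],"yaw":0}]'
```

```text
time: 13.88
eef_pos: [0.575, -0.028, 0.1178]
ee_rot: [-3.142, -0.0, -2.933]
force: [1.7, 2.2, 3.2]
finger_gap: 0.083
grip_force: 30.0
time: 14.0
eef_pos: [0.5746, -0.0292, 0.117]
ee_rot: [-3.141, -0.002, -2.933]
force: [0.3, -0.7, -0.5]
finger_gap: 0.085
grip_force: 30.0
time: 14.12
eef_pos: [0.5746, -0.0299, 0.1167]
ee_rot: [-3.141, -0.002, -2.934]
force: [-0.1, 1.7, 0.0]
finger_gap: 0.084
grip_force: 30.0
time: 14.25
eef_pos: [0.5751, -0.0306, 0.117]
ee_rot: [3.142, -0.001, -2.934]
force: [-0.2, 0.2, -0.4]
finger_gap: 0.086
grip_force: 30.0
```

The drop is found: the force vanishes at y ≈ -0.029, and I'm now about mid-groove. I'll press down.

```bash
python3 -m jog '[{"hand":255,"dp":[0,0,2],"yaw":0}]'
python3 -m jog '[{"hand":255,"dp":[0,0,2],"yaw":0}]'
python3 -m jog '[{"hand":255,"dp":[0,0,1.5],"yaw":0}]'
python3 -m jog '[{"hand":255,"dp":[0,0,1],"yaw":0}]'
```

```text
time: 14.38
eef_pos: [0.5755, -0.0305, 0.1155]
ee_rot: [-3.141, -0.0, -2.934]
force: [-0.1, 0.5, -0.4]
finger_gap: 0.083
grip_force: 30.0
time: 14.5
eef_pos: [0.5755, -0.0303, 0.1134]
ee_rot: [-3.142, -0.0, -2.933]
force: [1.6, 0.3, 1.4]
finger_gap: 0.082
grip_force: 30.0
time: 14.62
eef_pos: [0.576, -0.0303, 0.1125]
ee_rot: [-3.141, 0.001, -2.933]
force: [0.1, 0.9, 8.2]
finger_gap: 0.085
grip_force: 30.0
time: 14.75
eef_pos: [0.5763, -0.0303, 0.1123]
ee_rot: [-3.141, 0.002, -2.933]
force: [-1.6, 0.3, 8.7]
finger_gap: 0.084
grip_force: 30.0
```

```bash
python3 -m jog '[{"hand":255,"dp":[0,0,1],"yaw":0}]'
python3 -m jog '[{"hand":255,"dp":[0,0,1],"yaw":0}]'
python3 -m jog '[{"hand":255,"dp":[0,0,1],"yaw":0}]'
python3 -m jog '[{"hand":255,"dp":[0,0,1],"yaw":0}]'
```

```text
time: 14.88
eef_pos: [0.5766, -0.0304, 0.112]
ee_rot: [-3.141, 0.002, -2.933]
force: [-2.6, 0.5, 12.4]
finger_gap: 0.084
grip_force: 30.0
time: 15.0
eef_pos: [0.5768, -0.0304, 0.1115]
ee_rot: [-3.14, 0.003, -2.933]
force: [-2.7, -0.1, 15.0]
finger_gap: 0.079
grip_force: 30.0
time: 15.12
eef_pos: [0.577, -0.0305, 0.1108]
ee_rot: [-3.14, 0.003, -2.933]
force: [-2.9, 0.4, 15.1]
finger_gap: 0.082
grip_force: 30.0
time: 15.25
eef_pos: [0.577, -0.0306, 0.1099]
ee_rot: [-3.14, 0.003, -2.933]
force: [-2.6, -0.5, 13.7]
finger_gap: 0.082
grip_force: 30.0
```

```bash
python3 -m jog '[{"hand":255,"dp":[0.5,0,1],"yaw":0}]'
python3 -m jog '[{"hand":255,"dp":[0.3,0,1],"yaw":0}]'
python3 -m jog '[{"hand":255,"dp":[0,0,1],"yaw":0}]'
python3 -m jog '[{"hand":255,"dp":[0,0,1],"yaw":0}]'
python3 -m jog '[{"hand":255,"dp":[0,0,1],"yaw":0}]'
```

```text
time: 15.38
eef_pos: [0.5766, -0.0308, 0.1087]
ee_rot: [-3.14, 0.003, -2.933]
force: [-1.0, -0.4, 10.3]
finger_gap: 0.085
grip_force: 30.0
time: 15.5
eef_pos: [0.5763, -0.0308, 0.1073]
ee_rot: [-3.14, 0.003, -2.933]
force: [-1.4, -0.0, 8.1]
finger_gap: 0.087
grip_force: 30.0
time: 15.62
eef_pos: [0.576, -0.0307, 0.1058]
ee_rot: [-3.14, 0.003, -2.933]
force: [1.3, 0.2, 5.8]
finger_gap: 0.083
grip_force: 30.0
time: 15.75
eef_pos: [0.5757, -0.0306, 0.1042]
ee_rot: [-3.141, 0.002, -2.933]
force: [1.1, -0.3, 2.6]
finger_gap: 0.083
grip_force: 30.0
time: 15.88
eef_pos: [0.5752, -0.0304, 0.1023]
ee_rot: [-3.141, 0.001, -2.933]
force: [2.8, 0.4, -0.6]
finger_gap: 0.081
grip_force: 30.0
```

```bash
python3 -m jog '[{"hand":255,"dp":[-0.4,0,1.2],"yaw":0}]'
python3 -m jog '[{"hand":255,"dp":[-0.2,0,1.2],"yaw":0}]'
python3 -m jog '[{"hand":255,"dp":[0,0,1],"yaw":0}]'
python3 -m jog '[{"hand":255,"dp":[0,0,1],"yaw":0}]'
```

```text
time: 16.0
eef_pos: [0.5751, -0.0302, 0.1005]
ee_rot: [3.141, -0.0, -2.933]
force: [3.6, 1.9, -1.7]
finger_gap: 0.086
grip_force: 30.0
time: 16.12
eef_pos: [0.5753, -0.0302, 0.0993]
ee_rot: [3.141, -0.0, -2.933]
force: [1.6, 0.4, 4.0]
finger_gap: 0.08
grip_force: 30.0
time: 16.25
eef_pos: [0.5754, -0.0302, 0.0991]
ee_rot: [3.141, -0.0, -2.933]
force: [-0.6, 1.1, 9.1]
finger_gap: 0.082
grip_force: 30.0
time: 16.38
eef_pos: [0.5755, -0.0302, 0.099]
ee_rot: [3.142, 0.0, -2.933]
force: [-3.6, 1.4, 14.1]
finger_gap: 0.086
grip_force: 30.0
```

```bash
python3 -m jog '[{"hand":255,"dp":[0.3,0,0.8],"yaw":0}]'
python3 -m jog '[{"hand":255,"dp":[0,0,-2.5],"yaw":0},{"hand":255,"dp":[0,0,-1],"yaw":0},{"hand":255,"dp":[0,0,0],"yaw":0}]'
python3 -m jog '[{"hand":205,"dp":[0,0,0],"yaw":0},{"hand":190,"dp":[0,0,0],"yaw":0},{"hand":190,"dp":[0,0,0],"yaw":0}]'
```

```text
time: 16.5
eef_pos: [0.5756, -0.0302, 0.0989]
ee_rot: [-3.141, 0.001, -2.933]
force: [-4.2, 2.4, 17.4]
finger_gap: 0.085
grip_force: 30.0
time: 16.88
eef_pos: [0.5747, -0.0303, 0.0997]
ee_rot: [3.141, -0.001, -2.933]
force: [3.0, 0.8, -3.4]
finger_gap: 0.079
grip_force: 30.0
time: 17.25
eef_pos: [0.575, -0.0305, 0.1005]
ee_rot: [-3.142, -0.0, -2.933]
force: [0.6, 0.5, -0.1]
finger_gap: 0.25
grip_force: 0.0
```

```bash
python3 -m jog '[{"hand":190,"dp":[0,0,-20],"yaw":0},{"hand":190,"dp":[0,0,-40],"yaw":0},{"hand":190,"dp":[0,0,-50],"yaw":0},{"hand":190,"dp":[50,0,-20],"yaw":0},{"hand":190,"dp":[50,0,0],"yaw":0}]'
python3 -m jog '[{"hand":190,"dp":[50,0,0],"yaw":0},{"hand":190,"dp":[0,0,0],"yaw":0},{"hand":190,"dp":[0,0,0],"yaw":0}]'
python3 - <<'E'
from h import *
c=snap('scene','s5'); t=snap('top','t5')
a=cv2.resize(c['frame'][140:270,200:400],None,fx=4,fy=4,interpolation=cv2.INTER_CUBIC)
cv2.imwrite('pics/v5.png',np.clip(a*1.4,0,255).astype('uint8'))
E
```

```text
time: 17.88
eef_pos: [0.4778, -0.0516, 0.2347]
ee_rot: [-3.139, 0.005, -2.933]
force: [-0.4, -0.5, 1.0]
finger_gap: 0.256
grip_force: 0.0
time: 18.25
eef_pos: [0.4292, -0.0616, 0.2321]
ee_rot: [-3.14, 0.003, -2.934]
force: [0.4, -0.2, -0.8]
finger_gap: 0.256
grip_force: 0.0
```

View pics/v5.png

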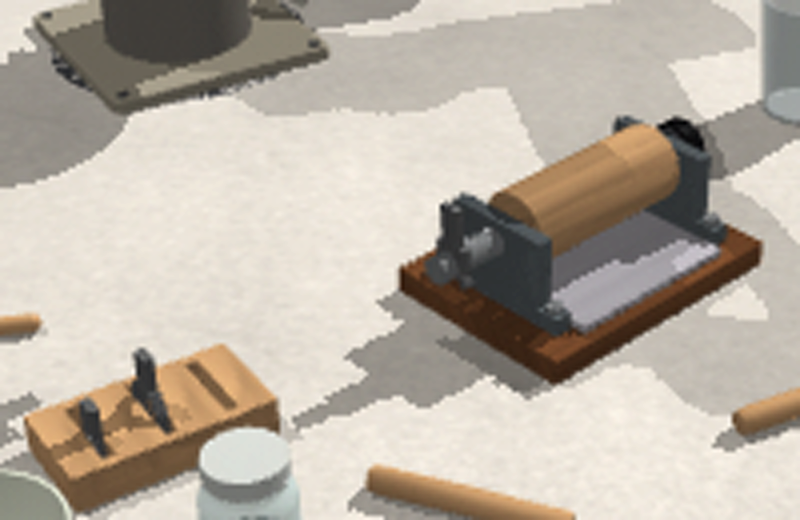

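The clip stands upright in the groove at crop (455,240), with the end piece showing beyond it. The knob is home at (683,135), and the two spare clips are still in the rack.

```bash
python3 -c "
from station import robot
print(robot.finish_job())"
```

```text
the job is handed in; nothing more can be done
None
```

The axle is pushed fully home, and the middle-sized clip is snapped into the groove, standing upright and released; the other things were left alone, roller forces stayed under about 18 N, and the job was handed in at about 18 s.

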